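# Set the braked sheet guide to the red stop

## Robot

A 6-joint arm with a two-finger parallel gripper is mounted at the origin on the work surface. World frame = base frame: x ahead of the robot, y to its left, z up, the work surface at z = 0. Lengths are in m, angles in rad, forces in N, time in s.
With the tool pointing down it reaches from about 0.225 to 0.875 m from the base axis. Payload 3.4 kg.
Tool frame: the origin (TCP) lies on the mounting face of the last link; the fingertips stand 173 mm ahead of it and the grasp point (between the pads) lies robot.pinch_z ahead of it (robot.pinch_z is the distance from the TCP to the grasp point, in m); z points along the fingers, y is the line along which they close (so a half turn about z gives the same grasp; the last joint's range is limited). The gripper opens to 85 mm and grips with 20 to 120 N. Pads are 22 mm wide; open, the fingers measure 114 mm over their backs; the gripper's body (76 mm by 85 mm) begins 54 mm behind the grasp point. The pads swing forward as they close: fully open they stand 13 mm farther back than shut.
Start: joints at [1.226, 0.276, 1.505, -0, 1.361, -0.121], TCP at [0.128, 0.561, 0.405] pointing down, gripper open.
Joint ranges: [-2.89, 2.89], [-0.75, 2.08], [0.22, 2.7], [-1.18, 4.32], [0.11, 2.71], [-2.7, 2.7]. Speed limits (rad/s): [2.57, 2.57, 3.14, 3.14, 3.14, 3.14].

## Interface

Orientations are given as [roll, pitch, yaw] about the fixed x, y, z axes, in that order (R = Rz(yaw) Ry(pitch) Rx(roll)).
In Python, from workcell import robot gives the robot as it stands. The module is installed in compiled form; this text tells all that it offers.
- The arm moves only by the tool carry_out, never from a script. Its argument "plan" is a list of rows, each an object of numbers: "dx", "dy", "dz": the shift along the world's x, y, z in m; "turn": the turn about the world's z in degrees; "gripper": the closure, from 0 (fully open) to 1 (shut). In form: [{"dx": .., "dy": .., "dz": .., "turn": .., "gripper": ..}, ...]. A call has 1 to 12 rows; each row shifts and turns the commanded pose from where the row before left it; what a row does not reach is not made up. A row lasts 1/10 s, in which the tool goes at most 50 mm and 8.59 degrees, less where a joint would pass 70% of its speed; a pose out of reach is approached as far as the arm can. A call is refused whole if a number of a shift passes 0.05 or a number of a turn 8.59, either way. A call with a gripper value outside its range is refused whole. The fingers move at their own pace and stop on an object; "squeeze" is the grip in N (left out, the last holds). Time passes only in rows, so rows that do not move let the fingers close. It gives the time, the measured TCP pose, the force, the opening and the grip force at its end, in the units of the state.
- robot.observe(): the state, without advancing time (a new reading comes with each control period).
- robot.grab_frame(name): name is "scene" or "top" or "wrist"; returns a dict with "frame" (480x640x3 uint8, red, green, blue), "K" (3x3 intrinsics, pixels), "k1" (the pictures are not rectified: a ray, as slopes to the right and down, at radius r is drawn at 1 + k1 r^2 times it, then the intrinsics apply), "world_to_cam" (4x4, takes a point from world to camera coordinates). Camera axes: x right, y up, looking along -z (the intrinsics and any distortion apply to the point x, -y, -z); pixel columns grow to the right and rows downward; lengths in m; the calibration is good to about 2 mm. A picture is of the moment at which its call begins. There is no depth.
- robot.hand_in(): hands the job in; it is judged then, once.
The state is a dict: "t": time; "joints": joint angles; "qvel": joint speeds; "joint_efforts": joint torques, N m; "tool_pos": TCP position; "orientation": TCP orientation; "ft_force": force on the tool from outside, world axes, zero at the start; "torque": the same for the moment, N m; "opening": opening from 0.0 (shut) to 1.0 (fully open); "grip_force": force on a finger pad.
Only numpy, scipy, OpenCV 4.12 (cv2) and the standard library are available. Lean on these libraries where they do the work, as an engineer would, in place of code of your own. Each camera call takes 0.05 s, during which the arm holds its last target. There are 200 camera calls.

## Task

On the white packing board, set the sheet guide for the next herb packets: press down the blue pad in the middle of the black slider to free its brake, keep it pressed while you push the slider along the rail until it rests against the red stop, then let the pad spring back up. Do not force the slider along with its brake on, and leave the jars, root, weight, bowls and the other things where they are.

Things in the scene. Friction and masses are not known exactly. Their poses are not given: they have to be found in the camera images.
- board: fixed white board 340 x 520 x 12 mm lying on the table (origin: centre of its underside; x away from the robot, y along the rail). A T-shaped aluminium rail, 40 mm wide, 460 mm long, its top 34 mm above the table, runs along the board's y axis at board x = -110 mm; beyond it lies a paper sheet.
- guide: black slider on the rail, moving only along the board's y axis; 60 mm across the rail, 96 mm along it. Origin: centre of its underside, 34.5 mm above the table; axes as the board's. At each end along the rail stands a cheek 16 mm thick, top 40 mm above the origin; the 64 mm long well between them, open at both sides, holds the blue pad. It starts near the rail's middle.
- blade_end (a point): far upper end of the slider's orange blade: a plate 4 mm thick and 30 mm tall that reaches from the slider's far side out over the sheet. This point is 169 mm beyond the slider's origin and 11 mm above it.
- pad_top (a point): centre of the level top face of the blue pad, 46 mm across the rail, 60 mm along it; at rest 30 mm above the slider's origin (64.5 mm above the table) and 10 mm below the cheeks' tops. It rides with the slider and goes down when pressed. A fingertip pressing here can drag the slider by friction or push it against a cheek.
- pad (a joint): how far the blue pad is pressed down, m: about 0 at rest, 0.008 fully down. A spring resists with about 7 N at first, 11 N fully down, and lifts it when let go. Up, the brake holds the slider against 25 N or more; from 0.002 on the slider is free and moves with about 1 N, hardly coasting.
- red_stop: red stop, fixed on the rail to the left or the right of the slider: 60 mm across the rail, 16 mm thick along it, 26 mm tall, with a red screw head 14 mm across and 8 mm tall on top. Origin: centre of its underside, on the rail's top. The slider rests against it when their origins are 56 mm apart.
- grey_stop: grey stop of the same shape as the red one, clamped on the rail on the other side of the slider: not the one wanted.
- jar: small amber jar with a red cap, 42 mm across, 62 mm tall, standing on the far part of the board; loose, to be left alone; origin at the centre of its underside
- weight: brass scale weight, 34 mm across, 49 mm tall, standing on the far part of the board; loose, to be left alone; origin at the centre of its underside
- root: tan dried root with two side shoots, about 100 mm long and 25 mm tall, lying on the far part of the board; loose, to be left alone
- basin: open blue basin, 190 mm across, 75 mm tall, on the table at the left; loose, to be left alone; origin at the centre of its underside
- bowl_stack: stack of lime-green bowls, 156 mm across, 225 mm tall, on the table at the far left; loose, to be left alone; origin at the centre of its underside
- big_jar: large amber jar with a red cap, 90 mm across, 130 mm tall, on the table at the right; loose, to be left alone; origin at the centre of its underside
- spoon: wooden spoon 200 mm long lying on the table at the right (origin near its middle); loose, to be left alone

How it is judged:
On the way, in this order (a step that is already met when the one before it is completed fails the run):
1. the blue pad is pressed down at least 2 mm while the slider is still within 30 mm of where it started (value of joint pad above 0.002 m and distance of guide from where it was at the start of the episode below 0.03 m), for 0.1 s.
2. with the pad still pressed, the slider reaches the red stop (gap under 4 mm) (horizontal distance between guide and red_stop below 0.06 m and value of joint pad above 0.001 m), for 0.1 s.
At the end, for the whole second after the job is handed in: The slider stands still against the red stop (gap under 4 mm: origins less than 60 mm apart) and the blue pad has sprung back up (pressed less than 1 mm), so the brake holds (horizontal distance between guide and red_stop below 0.06 m and value of joint pad below 0.001 m and linear speed of guide below 0.005 m/s); the robot touches nothing.
It fails at once if the small jar, the brass weight or the root on the board is moved or lifted more than 15 mm (distance of any of jar, weight, root from where it was at the start of the episode above 0.015 m).
It fails at once if the basin, the bowl stack, the big jar or the spoon is moved or lifted more than 15 mm (distance of any of basin, bowl_stack, big_jar, spoon from where it was at the start of the episode above 0.015 m).
It fails at once if the slider is forced along the rail with its brake on: it moves faster than 10 mm/s, short of the red stop, with the pad pressed less than 0.5 mm (value of joint pad below 0.0005 m and linear speed of guide above 0.01 m/s and horizontal distance between guide and red_stop above 0.062 m).
It also fails if it takes over 42 s, if anything falls off the work surface, if the arm or the gripper's body presses on something with over 40 N, if the wrist force passes 120 N, or if a joint passes its speed limit or range.

## Working session

There is one attempt and no reset: what is moved stays moved. The work goes in short steps, Python scripts to look and compute and a tool call to move; the robot and the scene stay as the last step left them, time stands still between calls to the robot, and variables do not carry over. Pictures are saved under pics/ and viewed, at most 10 in all, crops included, and the job is handed in when it is done.

Besides the shell and the picture viewer there is one more tool, called after "Emit:" as name([rows], argument=value, ...), one row to a line, values as JSON. carry_out: Moves the arm, as the interface text tells. Its arguments: {"type":"object","properties":{"plan":{"type":"array"},"squeeze":{"type":"number"}},"required":["plan"]}

```bash
mkdir -p pics; cat > h.py <<'E'
import numpy as np, cv2
from workcell import robot
def grab(n,f):
    d=robot.grab_frame(n); cv2.imwrite('pics/'+f+'.png',d['frame'][:,:,::-1]); np.savez('pics/'+f+'.npz',K=d['K'],k1=d['k1'],T=d['world_to_cam'],im=d['frame']); return d
def ray(f,u,v):
    d=np.load('pics/'+f+'.npz'); K=d['K']; 
    p=cv2.undistortPoints(np.array([[[u,v]]],float),K,np.array([float(d['k1']),0,0,0]))[0,0]
    T=d['T']; R=T[:3,:3]; c=-R.T@T[:3,3]; r=R.T@np.array([p[0],-p[1],-1.]); return c,r/np.linalg.norm(r)
def at(f,u,v,z):
    c,r=ray(f,u,v); return c+r*(z-c[2])/r[2]
def tri(*obs):
    A=0;b=0
    for o in obs:
        c,r=ray(*o); P=np.eye(3)-np.outer(r,r); A=A+P; b=b+P@c
    return np.linalg.solve(A,b)
def proj(f,p):
    d=np.load('pics/'+f+'.npz'); q=d['T'][:3,:3]@p+d['T'][:3,3]; q=q*[1,-1,-1]
    return cv2.projectPoints(q[None],np.zeros(3),np.zeros(3),d['K'],np.array([float(d['k1']),0,0,0]))[0].ravel()
E
python3 - <<'E'
from h import *
grab('scene','s1');grab('top','t1');print(robot.pinch_z,robot.observe())
E
```

```text
0.1547 {'t': 0.1, 'joints': array([ 1.22599447e+00,  2.76545562e-01,  1.50602291e+00,  2.57927970e-05,
        1.36068039e+00, -1.21016090e-01]), 'qvel': array([-0.000407  , -0.00351392, -0.00268453, -0.0019106 ,  0.00104743,
        0.00231145]), 'joint_efforts': array([ 4.51971127e-04, -4.17711246e+01, -2.46400791e+01, -2.72198322e-04,
        5.78854364e-03,  3.90621892e-06]), 'tool_pos': array([0.12755219, 0.56048486, 0.40391156]), 'orientation': array([-3.13995161e+00, -2.24970374e-04,  2.91780130e+00]), 'ft_force': array([-0.65392336, -1.17468439,  0.39394687]), 'torque': array([ 0.00933929, -0.01721465, -0.0296431 ]), 'grip_force': 0.0, 'opening': 0.9972891407151245}
```

View pics/s1.png

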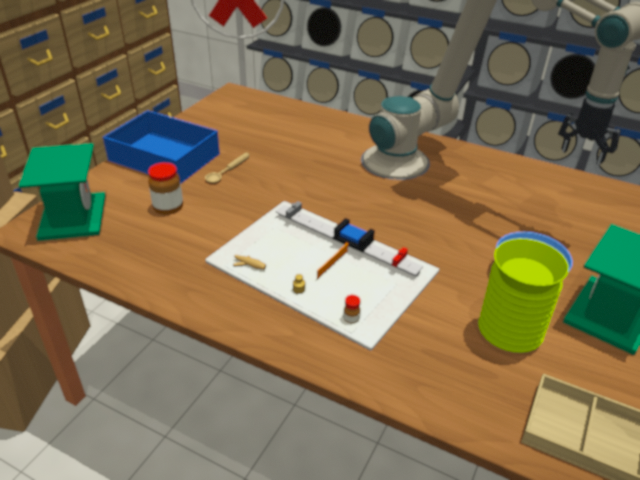

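View pics/t1.png

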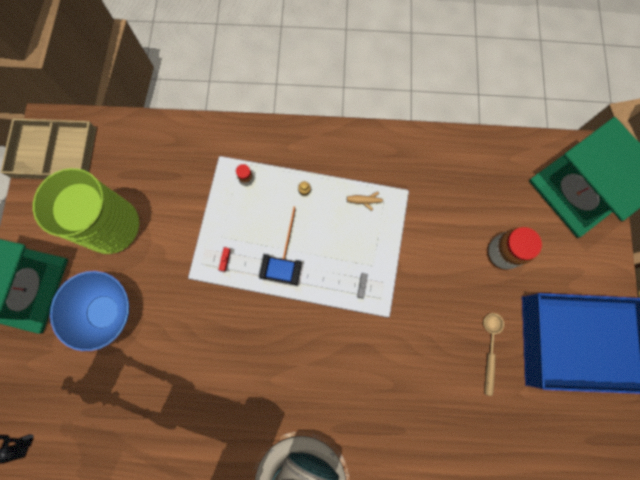

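The top view shows the slider with its blue pad at about (281,271), the red stop to its left (+y) at about (224,260) and the grey stop at about (362,286). In the scene view the pad is at about (354,234) and the red stop at about (401,257).

```bash
python3 - <<'E'
from h import *
def cen(f,box,ch):
    im=np.load('pics/'+f+'.npz')['im'].astype(int); u0,v0,u1,v1=box; s=im[v0:v1,u0:u1]
    o=[c for c in range(3) if c!=ch]; m=(s[...,ch]>1.6*np.maximum(s[...,o[0]],s[...,o[1]]) if ch==0 else s[...,2]>1.4*s[...,1])&(s[...,ch]>90)
    v,u=np.nonzero(m); return u.mean()+u0,v.mean()+v0,len(u)
pt=cen('t1',(255,250,310,295),2);ps=cen('s1',(325,215,385,255),2)
rt=cen('t1',(212,240,236,278),0);rs=cen('s1',(385,240,415,275),0)
print(pt,ps,rt,rs)
P=tri(('t1',*pt[:2]),('s1',*ps[:2]));R=tri(('t1',*rt[:2]),('s1',*rs[:2]));print('pad',P,'red',R)
print('pad@.0645',at('t1',*pt[:2],.0645),at('s1',*ps[:2],.0645),'red@.06',at('t1',*rt[:2],.06),at('s1',*rs[:2],.055))
C=[at('t1',*c,.012)[:2] for c in [(220,157),(408,189),(390,316),(189,279)]];print(np.round(C,3))
C=np.array(C);yv=(C[0]-C[1])+(C[3]-C[2]);yv/=np.linalg.norm(yv);print('y axis',yv,np.degrees(np.arctan2(-yv[0],yv[1])), 'len',np.linalg.norm(C[0]-C[1]),np.linalg.norm(C[3]-C[2]))
ctr=C.mean(0);xv=np.array([yv[1],-yv[0]]);print('ctr',ctr,'rail line ctr',ctr-.11*xv,'pad in board',(P[:2]-ctr)@xv,(P[:2]-ctr)@yv,'red',(R[:2]-ctr)@xv,(R[:2]-ctr)@yv)
E
```

```text
(np.float64(279.79133858267716), np.float64(269.2027559055118), 508) (np.float64(352.3076923076923), np.float64(232.493006993007), 286) (np.float64(224.08588957055215), np.float64(259.0184049079755), 163) (np.float64(399.9651162790698), np.float64(254.9825581395349), 172)
pad [0.49893457 0.07689657 0.06124292] red [0.51699798 0.21989379 0.05336288]
pad@.0645 [0.49772017 0.07827773 0.0645    ] [0.50359788 0.07690631 0.0645    ] red@.06 [0.51622827 0.21766235 0.06      ] [0.51844248 0.22120401 0.055     ]
[[ 0.804  0.267]
 [ 0.739 -0.243]
 [ 0.402 -0.201]
 [ 0.468  0.313]]
y axis [0.12607929 0.99202017] -7.243087610145601 len 0.5146712297355245 0.5179053112448836
ctr [0.60302977 0.03396389] rail line ctr [0.49390755 0.04783261] pad in board -0.10867745634901364 0.02946584486385925 red -0.10878717366708948 0.17359939155358908
```

Emit:
carry_out([
  {"dx":0.028,"dy":-0.036,"dz":0,"turn":0.47,"gripper":1},
  {"dx":0.028,"dy":-0.036,"dz":0,"turn":0.47,"gripper":1},
  {"dx":0.028,"dy":-0.036,"dz":0,"turn":0.47,"gripper":1},
  {"dx":0.028,"dy":-0.036,"dz":0,"turn":0.47,"gripper":1},
  {"dx":0.028,"dy":-0.036,"dz":0,"turn":0.47,"gripper":1},
  {"dx":0.028,"dy":-0.036,"dz":0,"turn":0.47,"gripper":1},
  {"dx":0.028,"dy":-0.036,"dz":0,"turn":0.47,"gripper":1},
  {"dx":0.028,"dy":-0.036,"dz":0,"turn":0.47,"gripper":1},
  {"dx":0.028,"dy":-0.036,"dz":0,"turn":0.47,"gripper":1},
  {"dx":0.028,"dy":-0.036,"dz":0,"turn":0.47,"gripper":1},
  {"dx":0.028,"dy":-0.036,"dz":0,"turn":0.47,"gripper":1},
  {"dx":0,"dy":0,"dz":0,"turn":0.47,"gripper":1},
])

```text
t: 1.3
tool_pos: [0.4387, 0.1609, 0.4044]
orientation: [-3.139, 0.002, 3.01]
ft_force: [-0.2, 0.4, 0.5]
opening: -0.001
grip_force: 0.0
```

```bash
python3 - <<'E'
from h import *
grab('wrist','w1');o=robot.observe();print(o['tool_pos'],o['orientation'],o['opening'],o['t'])
E
```

```text
[0.43701239 0.16269855 0.40423482] [-3.14121385e+00 -6.51383035e-04  3.01179019e+00] -6.237062648707901e-05 1.35
```

View pics/w1.png

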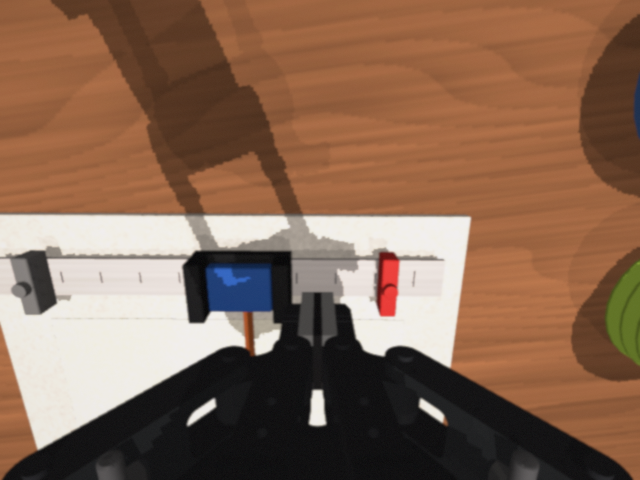

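The wrist view (right = +y, down = +x) shows the pad top from about u 205–274, v 262–311. The red stop is at about (388,285), and the rail is level in the picture, so the yaw matches.

```bash
python3 - <<'E'
from h import *
im=np.load('pics/w1.npz')['im'].astype(int)
s=im[240:330,190:300]; m=(s[...,2]>1.4*s[...,1])&(s[...,2]>80); v,u=np.nonzero(m)
print(np.percentile(u,[0,1,50,99,100])+190,np.percentile(v,[0,1,50,99,100])+240)
c=cv2.minAreaRect(np.c_[u,v].astype(np.float32));print(c)
uc=(c[0][0]+190,c[0][1]+240)
print(at('w1',*uc,.0645))
print('tri w/t',tri(('w1',*uc),('t1',279.8,269.2)),'w/s',tri(('w1',*uc),('s1',352.3,232.5)),'3',tri(('w1',*uc),('t1',279.8,269.2),('s1',352.3,232.5)))
for q in [(207,264),(272,264),(274,310),(206,310)]: print(at('w1',*q,.0645))
print('red',at('w1',388,290,.06),[at('w1',*q,.06) for q in ((379,254),(397,254),(397,315),(379,315))])
E
```

```text
[206.  208.  238.5 270.  271. ] [265. 267. 289. 310. 311.]
((48.5, 48.0), (46.0, 65.0), 90.0)
[0.49726229 0.07699342 0.0645    ]
tri w/t [0.49703447 0.07778236 0.06613846] w/s [0.499073   0.07536846 0.06056643] 3 [0.49878983 0.07657647 0.06124223]
[0.46960245 0.05291175 0.0645    ]
[0.4774435  0.11248523 0.0645    ]
[0.52453763 0.10635918 0.0645    ]
[0.51599522 0.04133031 0.0645    ]
red [0.51994216 0.2174421  0.06      ] [array([0.48224929, 0.21181561, 0.06      ]), array([0.48442606, 0.22836039, 0.06      ]), array([0.54796981, 0.22424447, 0.06      ]), array([0.54568261, 0.20674369, 0.06      ])]
```

Pad is at about (0.498, 0.077, 0.0645) and the red stop at about (0.517, 0.218), so travel is about 87 mm along (0.126, 0.992). I'll move to hover above the pad, slightly toward the +y cheek.

Emit:
carry_out([
  {"dx":0.02,"dy":-0.026,"dz":0},
  {"dx":0.02,"dy":-0.027,"dz":0},
  {"dx":0.02,"dy":-0.027,"dz":0},
  {"dx":0.002,"dy":-0.001,"dz":-0.03},
  {"dx":0,"dy":0,"dz":-0.04},
  {"dx":0,"dy":0,"dz":-0.04},
  {"dx":0,"dy":0,"dz":-0.03},
  {"dx":0,"dy":0,"dz":-0.006},
  {"dx":0,"dy":0,"dz":0},
  {"dx":0,"dy":0,"dz":0},
])

```text
invalid input
```

```bash
python3 - <<'E'
from h import *
grab('wrist','w2');o=robot.observe();print(o['tool_pos'],o['orientation'],o['ft_force'],o['t'])
E
```

```text
[0.43592342 0.16384444 0.40420751] [ 3.14145757e+00 -1.70810244e-03  3.01333711e+00] [-0.25631279  0.30334018 -0.02362174] 1.4
```

View pics/w2.png

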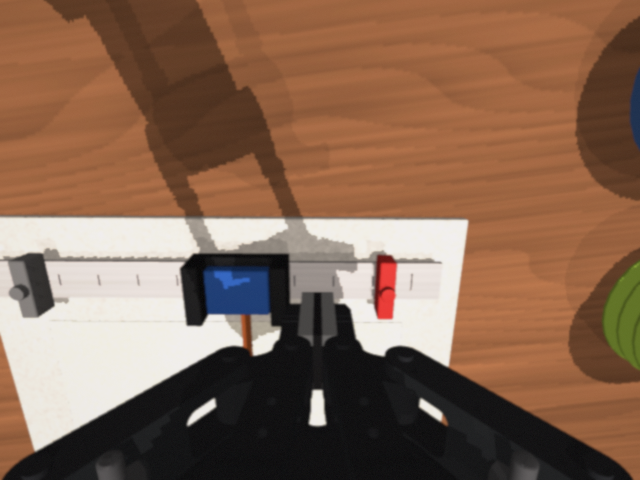

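The call was refused (rows need all five keys), so the view is unchanged: arm still at the previous place, with the pad at about (237,290). I'll repeat it with full rows.

Emit:
carry_out([
  {"dx":0.02,"dy":-0.026,"dz":0,"turn":0,"gripper":1},
  {"dx":0.02,"dy":-0.027,"dz":0,"turn":0,"gripper":1},
  {"dx":0.02,"dy":-0.027,"dz":0,"turn":0,"gripper":1},
  {"dx":0.002,"dy":-0.001,"dz":-0.03,"turn":0,"gripper":1},
  {"dx":0,"dy":0,"dz":-0.04,"turn":0,"gripper":1},
  {"dx":0,"dy":0,"dz":-0.04,"turn":0,"gripper":1},
  {"dx":0,"dy":0,"dz":-0.03,"turn":0,"gripper":1},
  {"dx":0,"dy":0,"dz":-0.006,"turn":0,"gripper":1},
  {"dx":0,"dy":0,"dz":0,"turn":0,"gripper":1},
  {"dx":0,"dy":0,"dz":0,"turn":0,"gripper":1},
])

```text
t: 2.4
tool_pos: [0.4982, 0.0845, 0.2602]
orientation: [3.141, 0.003, 3.017]
ft_force: [0.5, -0.4, 1.0]
opening: -0.002
grip_force: 0.0
```

```bash
python3 - <<'E'
from h import *
grab('wrist','w3');o=robot.observe();print(o['tool_pos'],o['orientation'],o['ft_force'],o['t'])
E
```

```text
[0.49837668 0.08426536 0.26052268] [3.14081569 0.00358716 3.0170629 ] [ 0.13001274  1.17054996 -0.23481834] 2.45
```

View pics/w3.png

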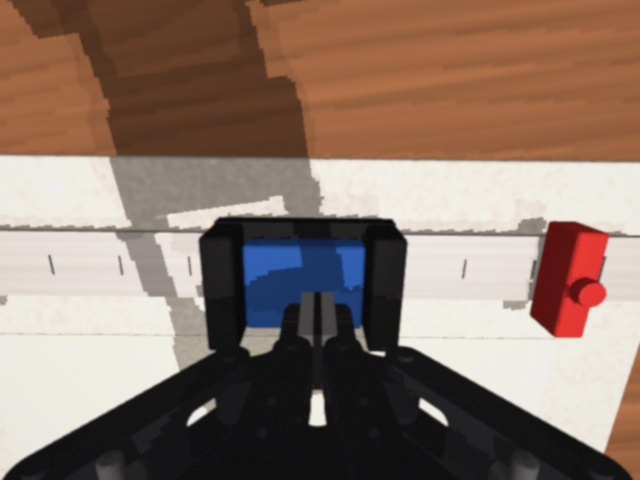

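The pad spans u 244–366, v 240–327. The shut fingertips are at (318,293), about 6 mm toward +y from its centre and inside the well. Now I'll press.

Emit:
carry_out([
  {"dx":0,"dy":0,"dz":-0.01,"turn":0,"gripper":1},
  {"dx":0,"dy":0,"dz":-0.008,"turn":0,"gripper":1},
  {"dx":0,"dy":0,"dz":-0.003,"turn":0,"gripper":1},
  {"dx":0,"dy":0,"dz":-0.003,"turn":0,"gripper":1},
  {"dx":0,"dy":0,"dz":-0.002,"turn":0,"gripper":1},
  {"dx":0,"dy":0,"dz":0,"turn":0,"gripper":1},
  {"dx":0,"dy":0,"dz":0,"turn":0,"gripper":1},
])

```text
t: 3.15
tool_pos: [0.4973, 0.0836, 0.2334]
orientation: [3.142, -0.001, 3.016]
ft_force: [-2.7, 1.0, 8.6]
opening: 0.001
grip_force: 4.3
```

Emit:
carry_out([
  {"dx":0,"dy":0,"dz":-0.001,"turn":0,"gripper":1},
  {"dx":0,"dy":0,"dz":0,"turn":0,"gripper":1},
  {"dx":0.0003,"dy":0.002,"dz":0,"turn":0,"gripper":1},
  {"dx":0.0005,"dy":0.004,"dz":0,"turn":0,"gripper":1},
  {"dx":0.0006,"dy":0.005,"dz":0,"turn":0,"gripper":1},
  {"dx":0.0006,"dy":0.005,"dz":0,"turn":0,"gripper":1},
  {"dx":0.0006,"dy":0.005,"dz":0,"turn":0,"gripper":1},
  {"dx":0.0006,"dy":0.005,"dz":0,"turn":0,"gripper":1},
  {"dx":0.0006,"dy":0.005,"dz":0,"turn":0,"gripper":1},
  {"dx":0.0004,"dy":0.003,"dz":0,"turn":0,"gripper":1},
  {"dx":0,"dy":0,"dz":0,"turn":0,"gripper":1},
])

```text
t: 4.25
tool_pos: [0.5018, 0.118, 0.2327]
orientation: [3.141, 0.0, 3.016]
ft_force: [-2.6, 1.0, 9.4]
opening: -0.001
grip_force: 4.5
```

```bash
python3 - <<'E'
from h import *
grab('wrist','w4');o=robot.observe();print(o['tool_pos'],o['orientation'],o['ft_force'],o['t'])
E
```

```text
[0.5017745  0.11797777 0.23273311] [3.14074197e+00 2.53157906e-04 3.01599005e+00] [-2.69635661  1.12137573  9.40187215] 4.3
```

View pics/w4.png

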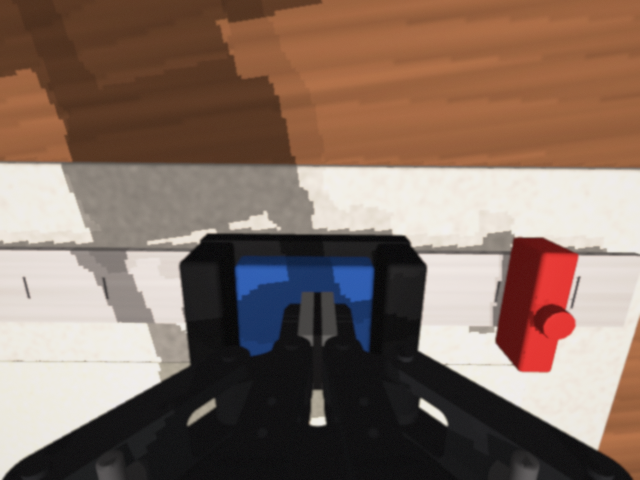

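The pad spans u 236–373 with the tip still at 318, so the slider is riding along without slipping. It has moved about 35 mm, leaving about 52 mm. I'll continue to just short of the stop.

Emit:
carry_out([
  {"dx":0.0004,"dy":0.003,"dz":0,"turn":0,"gripper":1},
  {"dx":0.0006,"dy":0.005,"dz":0,"turn":0,"gripper":1},
  {"dx":0.0006,"dy":0.005,"dz":0,"turn":0,"gripper":1},
  {"dx":0.0006,"dy":0.005,"dz":0,"turn":0,"gripper":1},
  {"dx":0.0006,"dy":0.005,"dz":0,"turn":0,"gripper":1},
  {"dx":0.0006,"dy":0.005,"dz":0,"turn":0,"gripper":1},
  {"dx":0.0006,"dy":0.005,"dz":0,"turn":0,"gripper":1},
  {"dx":0.0006,"dy":0.005,"dz":0,"turn":0,"gripper":1},
  {"dx":0.0006,"dy":0.005,"dz":0,"turn":0,"gripper":1},
  {"dx":0.0004,"dy":0.003,"dz":0,"turn":0,"gripper":1},
  {"dx":0,"dy":0,"dz":0,"turn":0,"gripper":1},
])

```text
t: 5.4
tool_pos: [0.5078, 0.1641, 0.2329]
orientation: [3.14, 0.002, 3.016]
ft_force: [-0.7, 1.1, 8.7]
opening: 0.001
grip_force: 4.5
```

Emit:
carry_out([
  {"dx":0.0003,"dy":0.002,"dz":0,"turn":0,"gripper":1},
  {"dx":0.0003,"dy":0.002,"dz":0,"turn":0,"gripper":1},
  {"dx":0,"dy":0,"dz":0,"turn":0,"gripper":1},
])

```text
t: 5.7
tool_pos: [0.5083, 0.1678, 0.2329]
orientation: [3.141, 0.001, 3.016]
ft_force: [-0.9, 0.3, 8.9]
opening: -0.003
grip_force: 4.5
```

Emit:
carry_out([
  {"dx":0.0003,"dy":0.002,"dz":0,"turn":0,"gripper":1},
  {"dx":0.0003,"dy":0.002,"dz":0,"turn":0,"gripper":1},
  {"dx":0,"dy":0,"dz":0,"turn":0,"gripper":1},
])

```text
t: 6.0
tool_pos: [0.5089, 0.1709, 0.2328]
orientation: [-3.14, 0.001, 3.017]
ft_force: [-1.4, -4.8, 9.8]
opening: -0.001
grip_force: 4.5
```

```bash
python3 - <<'E'
from h import *
grab('wrist','w5');o=robot.observe();print(o['tool_pos'],o['ft_force'],o['t'])
E
```

```text
[0.50884488 0.17087315 0.23282569] [-1.86829802 -3.83781429  9.01322923] 6.05
```

View pics/w5.png

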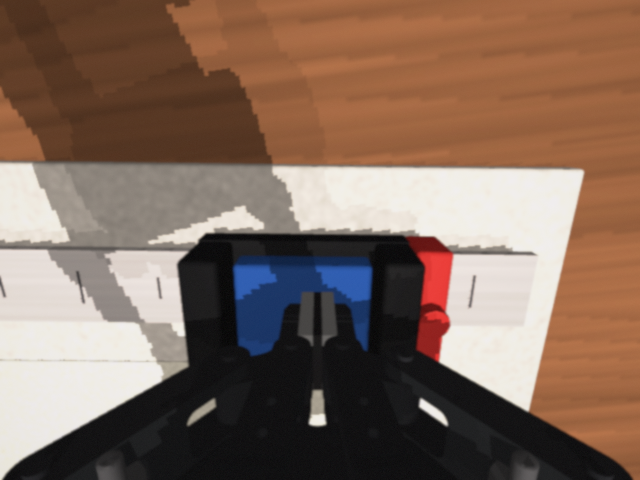

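The slider's right cheek (u≈420) meets the red stop, and the side force has reversed to about −5 N, so it is in contact. I'll lift straight up.

Emit:
carry_out([
  {"dx":0,"dy":0,"dz":0,"turn":0,"gripper":1},
  {"dx":0,"dy":0,"dz":0.002,"turn":0,"gripper":1},
  {"dx":0,"dy":0,"dz":0.003,"turn":0,"gripper":1},
  {"dx":0,"dy":0,"dz":0.006,"turn":0,"gripper":1},
  {"dx":0,"dy":0,"dz":0.02,"turn":0,"gripper":1},
  {"dx":0,"dy":0,"dz":0.03,"turn":0,"gripper":1},
  {"dx":0,"dy":0,"dz":0.03,"turn":0,"gripper":1},
  {"dx":0,"dy":0,"dz":0.03,"turn":0,"gripper":1},
  {"dx":0,"dy":0,"dz":0,"turn":0,"gripper":1},
  {"dx":0,"dy":0,"dz":0,"turn":0,"gripper":1},
])

```text
t: 7.05
tool_pos: [0.5085, 0.1717, 0.353]
orientation: [3.141, 0.001, 3.016]
ft_force: [-0.3, 0.0, -0.1]
opening: 0.006
grip_force: 0.0
```

```bash
python3 - <<'E'
from h import *
grab('wrist','w6');o=robot.observe();print(o['tool_pos'],o['ft_force'],o['t'])
E
```

```text
[0.50817406 0.17165173 0.35198421] [-0.60385069  0.17650179 -0.35679302] 7.1
```

View pics/w6.png

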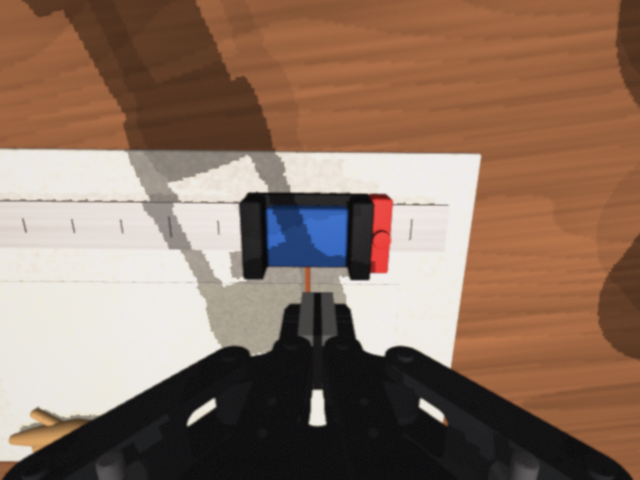

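The slider (u 240–372) sits against the red stop (372–392) with no visible gap, and the gripper is clear of it.

```bash
python3 -c "
from workcell import robot
print(robot.hand_in())"
```

```text
the job is handed in; nothing more can be done
None
```

The slider rests against the red stop with the pad released and the gripper clear; the job is handed in, though hand-in returned no verdict.

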